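# Wedge a glued rail tight in its cramp

## Task

Draw the wooden mallet out from under the low bench riser by the end of its handle, lay it down on the open bench and let go, then take it again close behind its head. With the mallet head, tap the loose wooden wedge into the wedge cramp, in at least two separate taps with the mallet drawn clear in between, until the wedge stops advancing and sits tight, pressing the rail against its fence. Lay the mallet down flat on the bench clear of the cramp and let go; never push the wedge with the gripper, and do not disturb the jug, tin and brush.

Things in the scene. Friction and masses are not known exactly. Their poses are not given: they have to be found in the camera images.
- mallet_head (a point): Centre of the wooden mallet's block head: 90 mm long (along y, a flat striking face at each end, 45 mm from this point), 46 mm thick (x), 52 mm high (z). The handle leaves it along -x. The mallet lies flat (z up), balanced on its head: this point and the handle's centre line are 26 mm above the bench. At the start the head is under the riser.
- mallet_neck (a point): Point on the handle's centre line, 55 mm from the head's centre (32 mm behind the head): where to hold the mallet for tapping. Axes as mallet_head. The straight handle is 24 mm wide (y), 30 mm high (z) and ends 177 mm from the head's centre.
- mallet_end (a point): Point on the handle's centre line, 152 mm from the head's centre, 25 mm from the handle's free end: where to hold it to draw it out. Axes as mallet_head. At the start about 90 mm of the handle sticks out of the riser's front.
- riser_front (a point): Low plywood bench riser, fixed: a tunnel open at front and back, 135 mm clear width (y), 70 mm clear height, 150 mm deep (x); roof top at 84 mm with a carton and a small tin (tops at 130 mm) on its back half. No floor: the mallet lies on the bench. This point is the middle of the front opening, on the bench; x points into the tunnel, so the mallet is drawn out along -x.
- cramp_mouth (a point): Fixed point 34 mm above the bench, where the wedge's butt face comes (to a few mm) when the wedge is just tight; 19 mm outside (-y) the edge of the cramp's base and 24 mm outside the end of rail and strips. Axes: y = the way the wedge is driven in (horizontal), x = from the slanted cleat towards rail and fence, z up.
- wedge_butt (a point): Middle of the butt face (thick end, 32 mm wide, 44 mm high, facing -y) of the loose wooden wedge, 34 mm above the bench. At the start it is 22 to 40 mm short of tight and loose by a few mm. While loose, a push of 1 to 3 N moves it; once tight it stops within 1 mm even at 5 to 20 N, and stays in by friction. y = the way it is driven.
- wedge_centre (a point): Middle of the same wedge, half-way up and half-way along, 55 mm in front of the butt face.
- wedge: The wedge, 90 g: 110 mm long, tapering from 32 mm at the butt to 14 mm at the tip (+y), 44 mm high, flat side towards the rail (+x). Origin on its underside below wedge_centre.
- rail_centre (a point): Centre of the wooden rail being clamped, 150 mm long (y), 44 mm wide (x), 30 mm high, two glued strips of different wood; loose in the cramp between wedge and fence, its far end near the end stop.
- rail: The same rail; origin under its centre.
- cramp: Wooden wedge cramp, fixed: plywood base 150 x 175 x 12 mm with 30 mm high strips on it (tops at 42 mm): a fence (+x side, face at x = 44 mm), a slanted cleat (-x side), an end stop (+y). Rail and wedge lie between fence and cleat. Origin on the bench under the middle, axes as cramp_mouth, which is at (-11.5, -95, 34) mm. The rail's centre is at x = 22 mm when pressed home.
- mallet: The mallet, 0.34 to 0.53 kg; origin on its underside below mallet_head.
- jug: Green plastic mixing jug with a handle, 84 mm wide, 85 mm high; a bystander. Origin under its centre.
- tin: Plain aluminium tin, 72 mm wide, 100 mm high; a bystander. Origin under its centre.
- brush: Paint brush, 200 mm long, lying on the bench; a bystander. Origin at its middle.
- riser: The same riser; origin on the bench under its middle, 75 mm behind riser_front; same axes.

How it is judged:
On the way, in this order (a step that is already met when the one before it is completed fails the run):
1. the mallet is drawn out from under the riser (head centre over 105 mm from the riser's middle) and lies on the bench, let go (horizontal distance between mallet_head and riser above 0.105 m and height (world z) of mallet_head below 0.04 m and contact force between the fingers and mallet below 0.1 N and linear speed of mallet below 0.02 m/s), for 0.2 s.
2. a first tap with the mallet, held within 60 mm of the neck point, moves the wedge by over 4 mm (distance of wedge_centre from where it was at the start of the episode above 0.004 m and contact force between the fingers and mallet above 1 N and distance between the grasp point and mallet_neck below 0.06 m).
3. the mallet is drawn back: head centre over 60 mm from the wedge's butt (distance between mallet_head and wedge_butt above 0.06 m and contact force between the fingers and mallet above 1 N).
4. the mallet, held near its head, taps the wedge again (contact force between mallet and wedge above 1 N and contact force between the fingers and mallet above 1 N and distance between the grasp point and mallet_neck below 0.06 m).
At the end, for the whole second after the job is handed in: The wedge sits tight: within 6 mm of its just-tight place or beyond, at rest, pressing on the rail with over 5 N, and the rail is up against the fence (within 1.5 mm). The mallet lies flat on the bench (head centre below 40 mm), at rest, let go, and touches neither wedge nor cramp (contact force between wedge and rail above 5 N and y of wedge_centre in the frame of cramp above -0.046 m and x of rail_centre in the frame of cramp above 0.0205 m and linear speed of wedge below 0.01 m/s and height (world z) of mallet_head below 0.04 m and linear speed of mallet below 0.02 m/s and contact force between mallet and wedge below 0.1 N and contact force between mallet and cramp below 0.1 N and contact force between the fingers and mallet below 0.1 N).
It fails at once if the gripper or arm pushes the wedge (contact force between any of the fingers, the arm and wedge above 1 N).
It fails at once if the jug, tin or brush is moved by over 30 mm (distance of any of jug, tin, brush from where it was at the start of the episode above 0.03 m).
It also fails if it takes over 58 s, if anything falls off the work surface, if the arm or the gripper's body presses on something with over 40 N, if the wrist force passes 120 N, or if a joint passes its speed limit or range.

## Robot

A 6-joint arm with a two-finger parallel gripper is mounted at the origin on the work surface. World frame = base frame: x ahead of the robot, y to its left, z up, the work surface at z = 0. Lengths are in m, angles in rad, forces in N, time in s.
With the tool pointing down it reaches from about 0.325 to 0.75 m from the base axis. Payload 7.6 kg.
Tool frame: the origin (TCP) lies midway between the tips of the shut fingers; the grasp point (between the pads) lies 19 mm behind it (hold_point_z is the distance from the TCP to the grasp point, in m); x points along the fingers, y is the direction in which the jaws open and shut, and the axes are right-handed (so a half turn about x gives the same grasp; the last joint's range is limited). The gripper opens to 85 mm and grips with 20 to 120 N. Pads are 22 mm wide; open, the fingers measure 114 mm over their backs; the gripper's body (76 mm by 85 mm) begins 54 mm behind the grasp point. The pads swing forward as they close: fully open they stand 13 mm farther back than shut.
Start: joints at [1.157, 0.052, 1.401, -0, 1.689, -0.07], TCP at [0.177, 0.494, 0.21] pointing down, gripper open.
Joint ranges: [-2.9, 2.9], [-0.91, 2.17], [0.12, 2.37], [-1.06, 4.2], [0.26, 2.73], [-2.93, 2.93]. Speed limits (rad/s): [2.57, 2.57, 3.01, 3.14, 3.14, 3.14].

## Interface

Orientations are given as a rotation vector (axis times angle).
In Python, from workcell import * gives the robot as it stands. The module is installed in compiled form; this text tells all that it offers.
- The arm moves only by the tool drive_tool, never from a script. Its arguments are lists of equal length, an entry for each row: "travel": the shift along the world's x, y, z in m, a list of three; "delta_rot": the turn, a rotation vector about the world's x, y, z in rad, a list of three. In form: {"travel": [[x, y, z], ...], "delta_rot": [[ax, ay, az], ...]}. A call has 1 to 12 rows; each row shifts and turns the pose as measured when the row begins; what a row does not reach is not made up. A row lasts 1/8 s, in which the tool goes at most 62.5 mm and 10.7 degrees, less where a joint would pass 70% of its speed; a pose out of reach is approached as far as the arm can. A call with a gripper value outside its range is refused whole. "claw" is the gripper command: -1 is shut, 1 is fully open, values between are in proportion, set as the call begins (left out, the last holds). The fingers move at their own pace and stop on an object; the grip force is fixed at half the most. Time passes only in rows, so rows that do not move let the fingers close. It gives the time, the measured TCP pose, the force and the opening at its end, in the units of the state.
- read_state(): the state, without advancing time (a new reading comes with each control period).
- snapshot(name): name is "side" or "top"; returns a dict with "pixels" (480x640x3 uint8, red, green, blue), "mtx" (3x3 intrinsics, pixels), "k1" (the pictures are not rectified: a ray, as slopes to the right and down, at radius r is drawn at 1 + k1 r^2 times it, then the intrinsics apply), "cam_to_world" (4x4, takes a point from camera to world coordinates). Camera axes: x right, y down, z forward; pixel columns grow to the right and rows downward; lengths in m; the calibration is good to about 2 mm. A picture is of the moment at which its call begins. There is no depth.
- job_done(): hands the job in, once; it reports no verdict.
The state is a dict: "time": time; "qpos": joint angles; "qvel": joint speeds; "tau": joint torques, N m; "ee_pos": TCP position; "tcp_rot": TCP orientation; "ft_force": force on the tool from outside, world axes, zero at the start; "wrist_torque": the same for the moment, N m; "width": opening from 0.0 (shut) to 1.0 (fully open).
Only numpy, scipy, OpenCV 4.12 (cv2) and the standard library are available. Lean on these libraries where they do the work, as an engineer would, in place of code of your own. Each camera call takes 0.05 s, during which the arm holds its last target.

## Working session

There is one attempt and no reset: what is moved stays moved. The work goes in short steps, Python scripts to look and compute and a tool call to move; the robot and the scene stay as the last step left them, time stands still between calls to the robot, and variables do not carry over. Pictures are saved under pics/ and viewed, and the job is handed in when it is done.

Besides the shell and the picture viewer there is one more tool, called after "Request:" as a command line: name --argument value ..., lists and objects as JSON in quotes. drive_tool: Moves the arm, as the interface text tells. Its arguments: {"type":"object","properties":{"travel":{"type":"array","items":{"type":"array","items":{"type":"number"}}},"delta_rot":{"type":"array","items":{"type":"array","items":{"type":"number"}}},"claw":{"type":"number"}},"required":["travel","delta_rot"]}

```bash
mkdir -p pics; python3 - <<'E'
from workcell import *
import cv2
print(read_state())
for n in("side","top"):
    s=snapshot(n); cv2.imwrite(f"pics/{n}0.png",s["pixels"][:,:,::-1]); print(n,s["mtx"].tolist(),s["k1"],s["cam_to_world"].round(4).tolist() if hasattr(s["cam_to_world"],'round') else s["cam_to_world"])
E
```

```text
{'time': 0.0, 'qpos': array([ 1.15669844e+00,  5.28478154e-02,  1.40173511e+00,  1.38084485e-05,
        1.68859780e+00, -7.03136272e-02]), 'qvel': array([-4.12866929e-04,  5.56513729e-05, -1.59235421e-04, -1.08775870e-03,
        6.38199821e-04, -6.88081290e-04]), 'tau': array([ 2.51905112e-04, -3.81663930e+01, -3.60189486e+01, -4.02569174e-05,
        6.09501352e-03,  3.58874701e-06]), 'ee_pos': array([0.17679802, 0.49397812, 0.20906143]), 'tcp_rot': array([ 0.26856709,  1.55430464, -0.27099357]), 'ft_force': array([-0.38760708, -0.59753597, -0.82980634]), 'wrist_torque': array([-0.03333991, -0.01466453, -0.04158677]), 'width': 0.9998638077291178}
side [[534.2665109194626, 0.0, 321.06986166336554], [0.0, 534.2665109194626, 248.71446964095242], [0.0, 0.0, 1.0]] -0.12448579121813894 [[0.8473, -0.2954, 0.4413, 0.0813], [-0.5306, -0.5046, 0.681, -0.7528], [0.0215, -0.8113, -0.5843, 0.711], [0.0, 0.0, 0.0, 1.0]]
top [[550.9188228708709, 0.0, 314.0828700741878], [0.0, 550.9188228708709, 234.7940693638596], [0.0, 0.0, 1.0]] -0.11253462290136058 [[-0.018, -0.9826, 0.185, 0.2913], [-0.9998, 0.0182, -0.0009, 0.0065], [-0.0025, -0.185, -0.9827, 1.4342], [0.0, 0.0, 0.0, 1.0]]
```

View pics/side0.png

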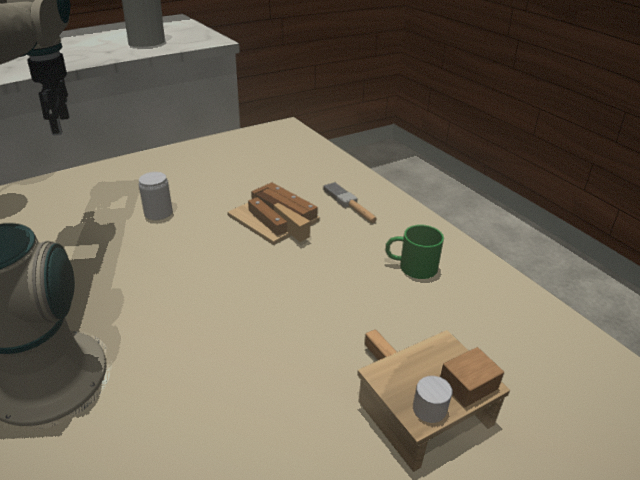

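View pics/top0.png

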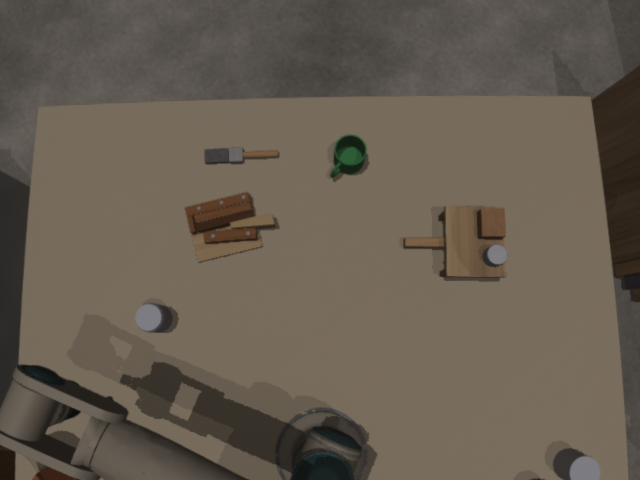

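The side view shows the cramp at about (275,215), the jug at (420,250), and the riser at (435,390) with the handle end at (375,345). In the top view the handle runs from (405,242) to (445,242), the riser spans (445–505, 207–278), and the wedge butt is near (273,221), facing right (world −y). I'll zoom in to measure.

```bash
cat > h.py <<'E'
from workcell import *
import numpy as np, cv2
def ray(s,uv):
    K=np.array(s["mtx"]);T=np.array(s["cam_to_world"])
    d=cv2.undistortPoints(np.array(uv,float).reshape(-1,1,2),K,np.array([s["k1"],0,0,0,0.]))[:,0]
    # distort: 1+k1 r^2 matches OpenCV
    D=np.c_[d,np.ones(len(d))]@T[:3,:3].T
    return T[:3,3],D
def onz(s,uv,z):
    c,D=ray(s,uv); return c+D*((z-c[2])/D[:,2])[:,None]
def proj(s,P):
    T=np.array(s["cam_to_world"]);P=np.atleast_2d(P)
    q=(P-T[:3,3])@T[:3,:3]; d=q[:,:2]/q[:,2:]; r=(d**2).sum(1,keepdims=True)
    d=d*(1+s["k1"]*r);K=np.array(s["mtx"]);return d*[K[0,0],K[1,1]]+K[:2,2]
def crop(s,x0,y0,w,h,k,fn):
    c=s["pixels"][y0:y0+h,x0:x0+w,::-1]; cv2.imwrite(fn,cv2.resize(c,None,fx=k,fy=k,interpolation=cv2.INTER_CUBIC))
def load(): 
    import pickle; return pickle.load(open("s.pkl","rb"))
def shoot(tag=None):
    import pickle; d={n:snapshot(n) for n in("top","side")}; pickle.dump(d,open("s.pkl","wb")); return d
E
python3 - <<'E'
from h import *
d=shoot()
crop(d["top"],180,180,110,90,7,"pics/c1.png")
crop(d["top"],395,195,120,90,6,"pics/c2.png")
crop(d["side"],220,170,110,80,7,"pics/c3.png")
crop(d["side"],350,320,100,80,7,"pics/c4.png")
E
```

```text
(no output)
```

View pics/c1.png

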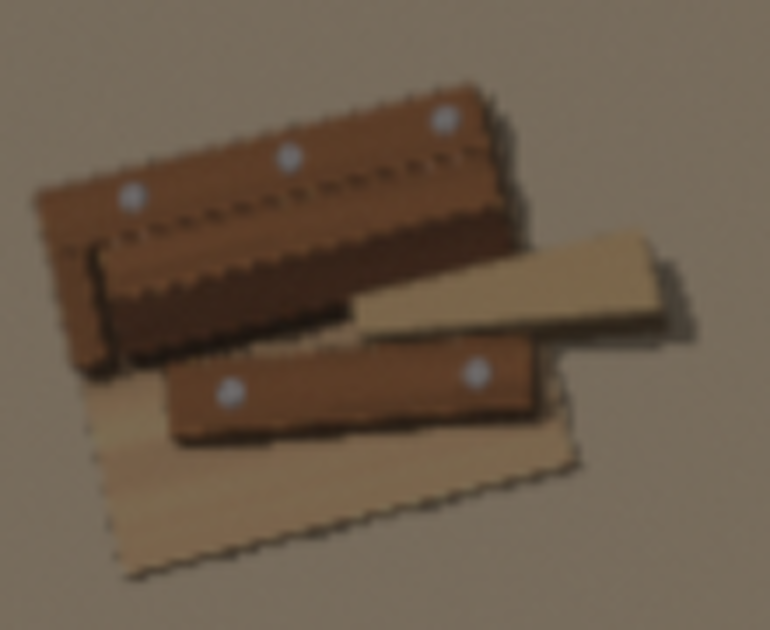

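View pics/c2.png

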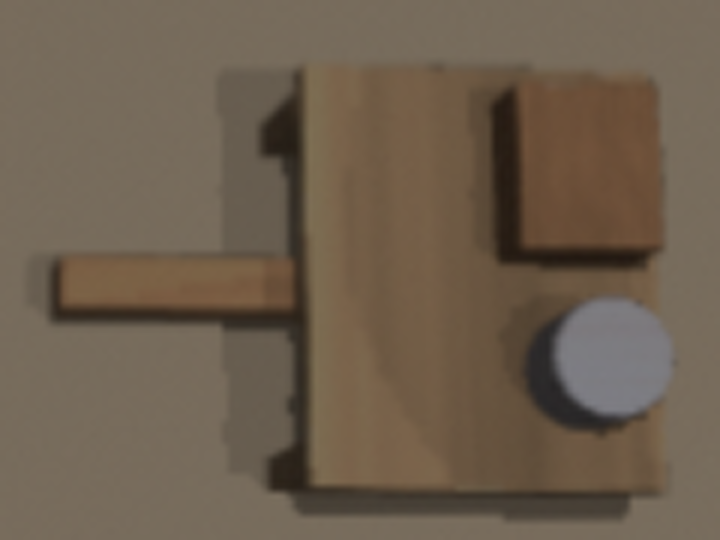

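View pics/c3.png

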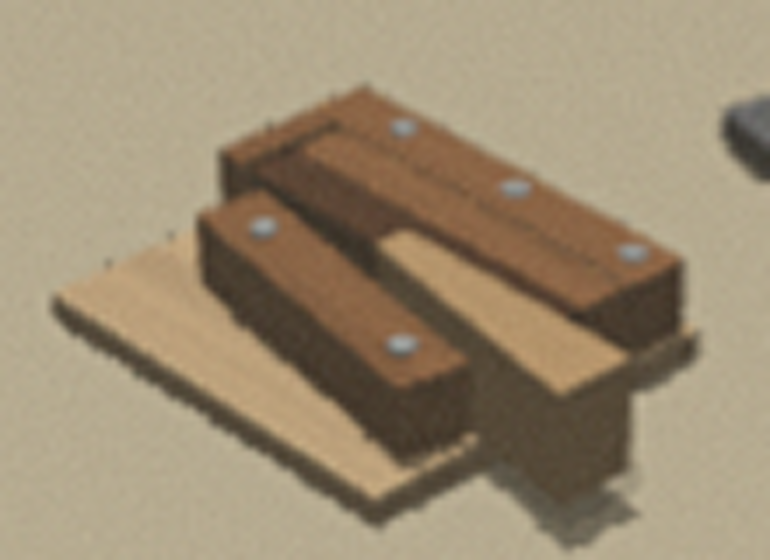

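View pics/c4.png

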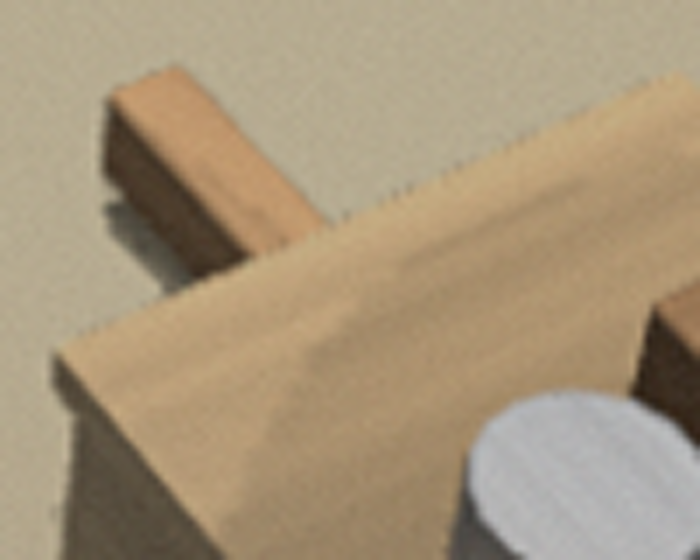

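Crop c1: the wedge's top butt corners are at (638,232) and (662,312), and its tip is around (352,300)–(360,340). The fence's outer corners are at (38,190) and (478,85). Crop c2: the handle end corners are at (60,258) and (60,312). Crop c4: the handle end corners are at (110,97) and (180,67).

```bash
python3 - <<'E'
from h import *
d=load();T=d["top"];S=d["side"]
def u(pts,x0,y0,k): return (np.array(pts,float)+.5)/k-.5+[x0,y0]
np.set_printoptions(precision=4,suppress=True)
print("handle end top");print(onz(T,u([(60,258),(60,312),(296,260),(296,310)],395,195,6),.041))
print("handle side");print(onz(S,u([(110,97),(180,67),(265,250),(325,215)],350,320,7),.041))
print("riser roof top: fl,fr,bl,br");r=onz(T,u([(302,66),(308,488),(660,75),(662,490)],395,195,6),.084);print(r, r[1]-r[0], r[2]-r[0])
print("riser side front-right");print(onz(S,u([(58,355),(680,75)],350,320,7),.084))
print("wedge top butt T");w=onz(T,u([(638,232),(662,312),(352,295),(358,338)],180,180,7),.056);print(w,np.linalg.norm(w[0]-w[1]))
print("wedge S");w=onz(S,u([(632,357),(562,395),(412,230),(380,240)],220,170,7),.056);print(w,np.linalg.norm(w[0]-w[1]))
print("fence T");f=onz(T,u([(38,190),(478,85)],180,180,7),.042);print(f,np.linalg.norm(f[0]-f[1]))
print("fence S");f=onz(S,u([(368,87),(683,262)],220,170,7),.042);print(f,np.linalg.norm(f[0]-f[1]))
print("base T");f=onz(T,u([(128,578),(578,465)],180,180,7),.012);print(f,np.linalg.norm(f[0]-f[1]))
print("base S");f=onz(S,u([(52,300),(375,505)],220,170,7),.012);print(f,np.linalg.norm(f[0]-f[1]))
E
```

```text
handle end top
[[ 0.542  -0.2279  0.041 ]
 [ 0.5185 -0.2268  0.041 ]
 [ 0.5392 -0.3302  0.041 ]
 [ 0.5174 -0.3289  0.041 ]]
handle side
[[ 0.5188 -0.2288  0.041 ]
 [ 0.5405 -0.2293  0.041 ]
 [ 0.5204 -0.2909  0.041 ]
 [ 0.5401 -0.2894  0.041 ]]
riser roof top: fl,fr,bl,br
[[ 0.6147 -0.3277  0.084 ]
 [ 0.4359 -0.3191  0.084 ]
 [ 0.6085 -0.4821  0.084 ]
 [ 0.4316 -0.4684  0.084 ]] [-0.1788  0.0085  0.    ] [-0.0062 -0.1544  0.    ]
riser side front-right
[[ 0.434  -0.3217  0.084 ]
 [ 0.6128 -0.328   0.084 ]]
wedge top butt T
[[0.6105 0.1155 0.056 ]
 [0.5804 0.1068 0.056 ]
 [0.5889 0.2206 0.056 ]
 [0.5728 0.2182 0.056 ]] 0.03137060151240695
wedge S
[[0.6119 0.1158 0.056 ]
 [0.5812 0.1079 0.056 ]
 [0.5884 0.2218 0.056 ]
 [0.5759 0.2215 0.056 ]] 0.031783274759304925
fence T
[[0.6344 0.3414 0.042 ]
 [0.6713 0.1764 0.042 ]] 0.16905485323806493
fence S
[[0.6341 0.3417 0.042 ]
 [0.6695 0.1772 0.042 ]] 0.16832078166981249
base T
[[0.4918 0.3107 0.012 ]
 [0.5317 0.1418 0.012 ]] 0.1735409280453916
base S
[[0.4901 0.309  0.012 ]
 [0.5295 0.1401 0.012 ]] 0.17342334181192723
```

```bash
python3 - <<'E'
from h import *
from scipy.spatial.transform import Rotation as R
s=read_state(); print(R.from_rotvec(s["tcp_rot"]).as_matrix().round(3))
d=load();T=d["top"];S=d["side"]
print("jug",onz(T,[(350,150)],.085),"tin",onz(T,[(149,318)],.1),"brush",onz(T,[(205,156),(278,154)],.01))
for p in ([.5185,-.2268,.041],):print(proj(T,p),proj(S,p))
E
```

```text
[[-0.     0.337  0.941]
 [-0.001  0.941 -0.337]
 [-1.    -0.001 -0.   ]]
jug [[ 0.76569206 -0.09118671  0.085     ]] tin [[0.34430796 0.4098344  0.1       ]] brush [[0.78327852 0.29832134 0.01      ]
 [0.78432308 0.09907802 0.01      ]]
[[404.60044651 246.57593938]] [[364.4947955  332.80451965]]
```

Request:
drive_tool --travel '[[0.024, -0.046, 0], [0.024, -0.046, 0], [0.024, -0.046, 0], [0.024, -0.046, 0], [0.024, -0.046, 0], [0.024, -0.046, 0], [0.024, -0.046, 0], [0.024, -0.046, 0], [0.024, -0.046, 0], [0.024, -0.046, 0], [0.024, -0.046, 0], [0.024, -0.046, 0]]' --delta_rot '[[0, 0, -0.1], [0, 0, -0.1], [0, 0, -0.1], [0, 0, -0.1], [0, 0, -0.1], [0, 0, -0.1], [0, 0, -0.1], [0, 0, -0.1], [0, 0, -0.1], [0, 0, -0.1], [0, 0, -0.1], [0, 0, -0.1]]' --claw 1

```text
time: 1.7
ee_pos: [0.4687, -0.075, 0.2076]
tcp_rot: [1.214, 1.206, -1.214]
ft_force: [1.2, 0.3, -0.4]
width: 1.001
```

Request:
drive_tool --travel '[[0.016, -0.045, 0], [0.015, -0.045, 0], [0.015, -0.044, 0], [0.015, -0.044, -0.02], [0, 0, -0.04], [0, 0, -0.04], [0, 0, -0.02], [0, 0, 0]]' --delta_rot '[[0, 0, -0.03], [0, 0, 0], [0, 0, 0], [0, 0, 0], [0, 0, 0], [0, 0, 0], [0, 0, 0], [0, 0, 0]]'

```text
time: 2.7
ee_pos: [0.5301, -0.263, 0.0809]
tcp_rot: [1.241, 1.192, -1.243]
ft_force: [0.2, -0.0, -0.9]
width: 0.999
```

```bash
python3 - <<'E'
from h import *
d=shoot(); s=read_state(); print(s["ee_pos"],s["tcp_rot"],s["qpos"])
crop(d["top"],360,170,160,120,5,"pics/d1.png")
crop(d["side"],290,250,160,120,5,"pics/d2.png")
E
```

```text
[ 0.53124946 -0.26357649  0.0834686 ] [ 1.24163609  1.18725438 -1.24153783] [-5.22752603e-01  3.14318520e-01  1.35966035e+00 -1.33408248e-04
  1.46695694e+00 -4.78489322e-01]
```

View pics/d1.png

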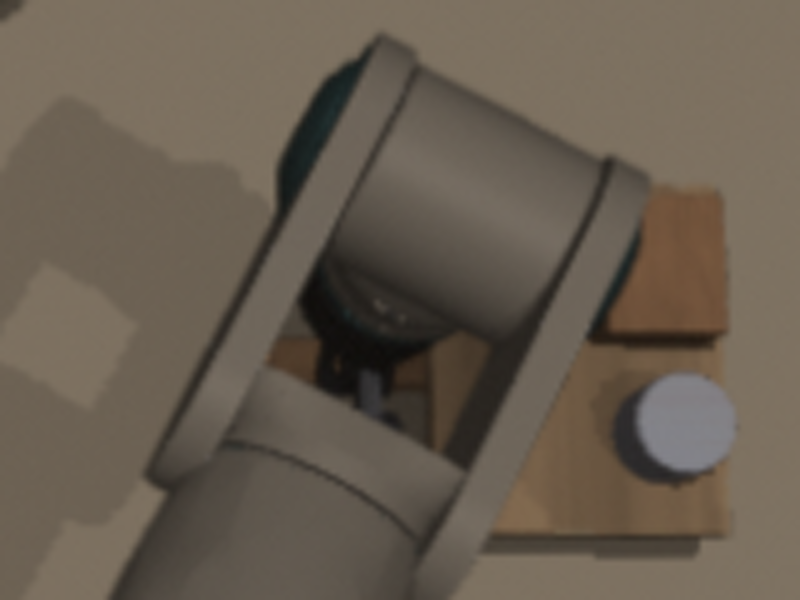

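View pics/d2.png

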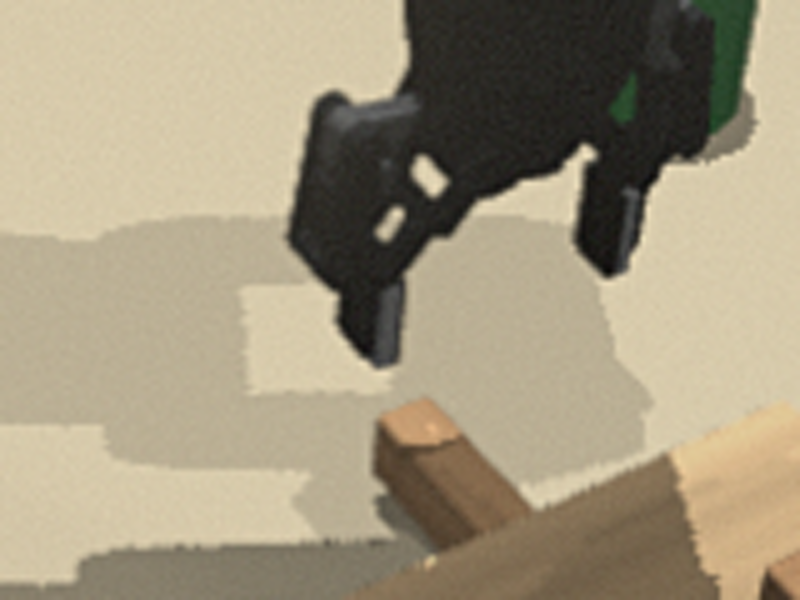

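Request:
drive_tool --travel '[[-0.001, 0.01, -0.02], [0, 0, -0.022], [0, 0, -0.018], [0, 0, -0.008], [0, 0, 0]]' --delta_rot '[[0, 0, 0.015], [0, 0, 0], [0, 0, 0], [0, 0, 0], [0, 0, 0]]'

```text
time: 3.42
ee_pos: [0.5342, -0.2553, 0.0212]
tcp_rot: [1.231, 1.182, -1.224]
ft_force: [0.7, -0.1, 0.4]
width: 0.998
```

Request:
drive_tool --travel '[[-0.003, 0, -0.01], [0, 0, -0.001], [0, 0, 0]]' --delta_rot '[[0, 0, 0.01], [0, 0, 0], [0, 0, 0]]'

```text
time: 3.8
ee_pos: [0.5318, -0.2559, 0.0111]
tcp_rot: [1.223, 1.185, -1.216]
ft_force: [0.3, -0.6, 0.2]
width: 1.001
```

Request:
drive_tool --travel '[[0, 0, 0], [0, 0, 0], [0, 0, 0], [0, 0, 0], [0, 0, 0], [0, 0, 0]]' --delta_rot '[[0, 0, 0], [0, 0, 0], [0, 0, 0], [0, 0, 0], [0, 0, 0], [0, 0, 0]]' --claw -1

```text
time: 4.55
ee_pos: [0.5319, -0.256, 0.0118]
tcp_rot: [1.224, 1.184, -1.216]
ft_force: [0.3, -0.6, 0.2]
width: 0.259
```

Request:
drive_tool --travel '[[0, 0.01, 0.001], [0, 0.02, 0], [0, 0.02, 0], [0, 0.02, 0], [0, 0.02, 0], [0, 0.02, 0], [0, 0.02, 0], [0, 0.02, 0], [0, 0.02, 0], [0, 0.01, 0], [0, 0, 0]]' --delta_rot '[[0, 0, 0], [0, 0, 0], [0, 0, 0], [0, 0, 0], [0, 0, 0], [0, 0, 0], [0, 0, 0], [0, 0, 0], [0, 0, 0], [0, 0, 0], [0, 0, 0]]'

```text
time: 5.92
ee_pos: [0.5306, -0.0602, 0.0126]
tcp_rot: [1.22, 1.187, -1.212]
ft_force: [0.3, 0.3, -1.8]
width: 0.258
```

```bash
python3 - <<'E'
from h import *
d=shoot()
crop(d["top"],330,170,200,150,4,"pics/e1.png")
crop(d["side"],270,220,260,195,3,"pics/e2.png")
E
```

```text
(no output)
```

View pics/e1.png

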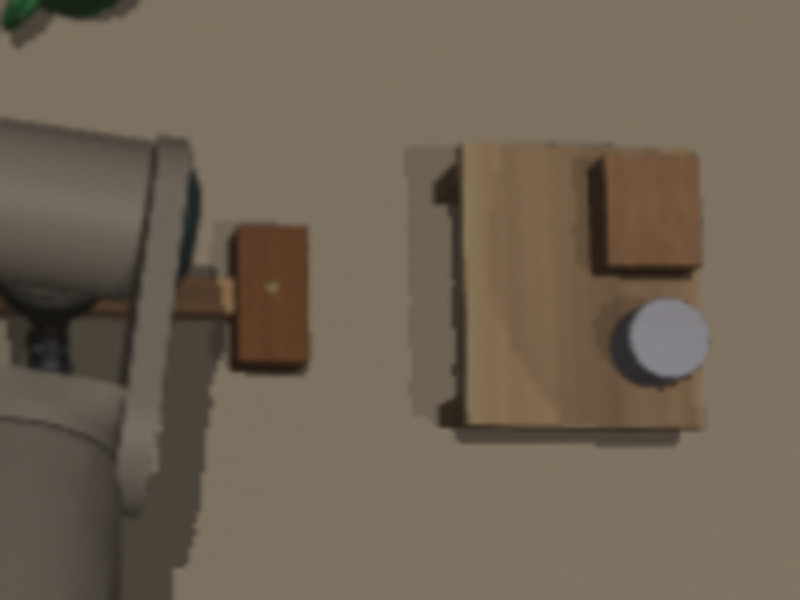

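View pics/e2.png

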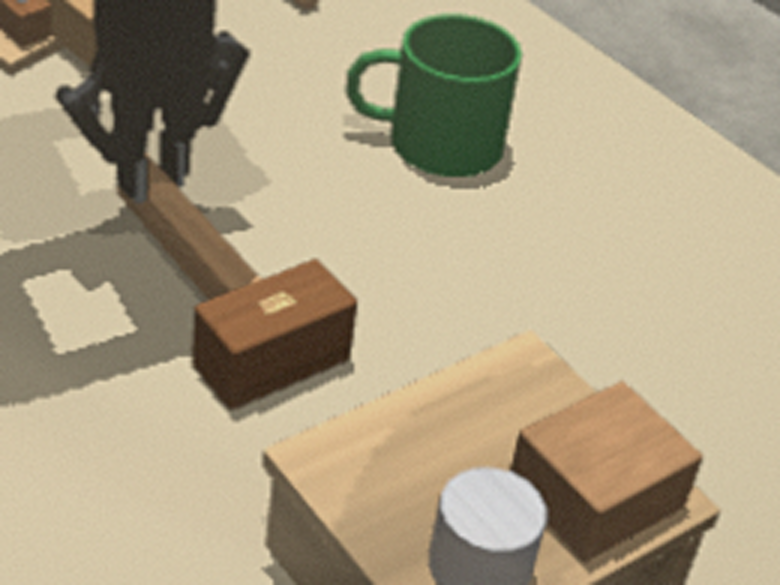

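The mallet is clear of the riser: head at about (270,295) in the top crop, gap to the riser open. I'll lower it slightly and release.

Request:
drive_tool --travel '[[0, 0, -0.001], [0, 0, 0]]' --delta_rot '[[0, 0, 0], [0, 0, 0]]'

```text
time: 6.28
ee_pos: [0.531, -0.0612, 0.0119]
tcp_rot: [1.223, 1.186, -1.213]
ft_force: [0.7, 3.6, 1.2]
width: 0.257
```

Request:
drive_tool --travel '[[0, 0, 0], [0, 0, 0], [0, 0, 0], [0, 0, 0], [0, 0, 0.01], [0, 0, 0.03], [0, 0, 0.03], [0, 0, 0.03]]' --delta_rot '[[0, 0, 0], [0, 0, 0], [0, 0, 0], [0, 0, 0], [0, 0, 0], [0, 0, 0], [0, 0, 0], [0, 0, 0]]' --claw 1

```text
time: 7.28
ee_pos: [0.5293, -0.0626, 0.1142]
tcp_rot: [1.221, 1.188, -1.217]
ft_force: [0.3, -0.5, -1.2]
width: 1.0
```

```bash
python3 - <<'E'
from h import *
d=shoot()
crop(d["top"],330,170,150,110,5,"pics/f1.png")
crop(d["side"],290,220,130,150,4,"pics/f2.png")
E
```

```text
(no output)
```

View pics/f1.png

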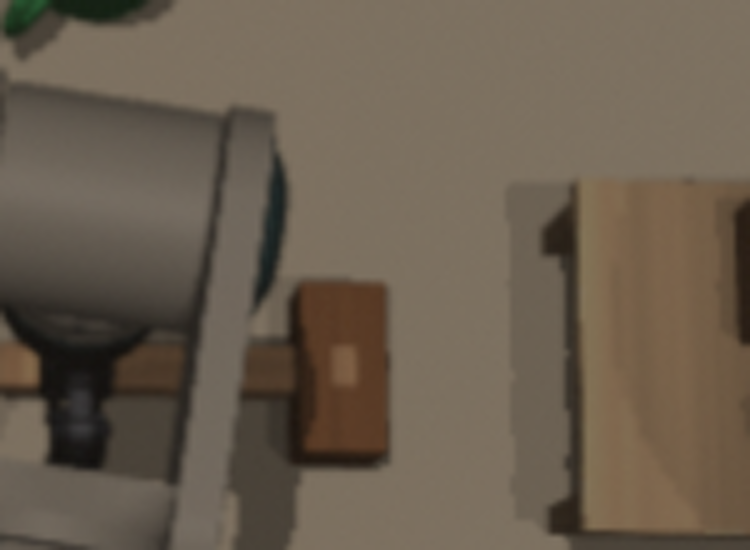

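View pics/f2.png

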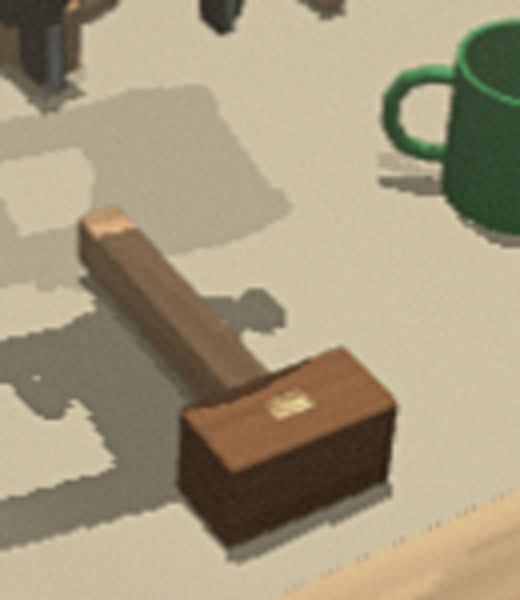

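The mallet lies free. In f1 the head top corners are (300,283), (386,284), (386,457) and (300,456). In f2 they are (182,408), (345,348), (395,405) and (235,470), with the handle end at (80,222)–(115,205).

```bash
python3 - <<'E'
from h import *
d=load();T=d["top"];S=d["side"]
def u(pts,x0,y0,k): return (np.array(pts,float)+.5)/k-.5+[x0,y0]
a=onz(T,u([(300,283),(386,284),(386,457),(300,456)],330,170,5),.052);b=onz(S,u([(182,408),(345,348),(395,405),(235,470)],290,220,4),.052)
print(a,a.mean(0));print(b,b.mean(0));print(onz(S,u([(80,222),(115,205)],290,220,4),.041))
E
```

```text
[[ 0.57037996 -0.18884996  0.052     ]
 [ 0.56905928 -0.23317675  0.052     ]
 [ 0.4795175  -0.22882     0.052     ]
 [ 0.48090664 -0.18500646  0.052     ]] [ 0.52496585 -0.20896329  0.052     ]
[[ 0.48279312 -0.18554793  0.052     ]
 [ 0.56932639 -0.19082379  0.052     ]
 [ 0.56576802 -0.23309179  0.052     ]
 [ 0.48124066 -0.229625    0.052     ]] [ 0.52478205 -0.20977213  0.052     ]
[[ 0.51935151 -0.03717091  0.041     ]
 [ 0.54178003 -0.03435001  0.041     ]]
```

Request:
drive_tool --travel '[[-0.001, -0.045, 0], [-0.001, -0.045, -0.01], [0, 0, -0.03], [0, 0, -0.03], [0, 0, -0.015], [0, 0, 0]]' --delta_rot '[[0, 0, 0], [0, 0, 0], [0, 0, 0], [0, 0, 0], [0, 0, 0], [0, 0, 0]]'

```text
time: 8.12
ee_pos: [0.529, -0.1555, 0.0303]
tcp_rot: [1.223, 1.18, -1.211]
ft_force: [-0.4, -0.6, -0.1]
width: 1.001
```

```bash
python3 - <<'E'
from h import *
from scipy.spatial.transform import Rotation as R
s=read_state(); print(s["ee_pos"],R.from_rotvec(s["tcp_rot"]).as_matrix().round(3))
E
```

```text
[ 0.52902094 -0.15549201  0.03028732] [[ 0.02   1.    -0.016]
 [-0.01  -0.016 -1.   ]
 [-1.     0.02   0.009]]
```

Request:
drive_tool --travel '[[-0.002, -0.001, -0.012], [0, 0, -0.007], [0, 0, 0]]' --delta_rot '[[0.01, 0.02, -0.015], [0, 0, 0], [0, 0, 0]]'

```text
time: 8.5
ee_pos: [0.5283, -0.1567, 0.0123]
tcp_rot: [1.233, 1.193, -1.231]
ft_force: [0.0, -1.0, 0.1]
width: 1.0
```

Request:
drive_tool --travel '[[0, 0, 0], [0, 0, 0], [0, 0, 0], [0, 0, 0], [0, 0, 0], [0, 0, 0]]' --delta_rot '[[0, 0, 0], [0, 0, 0], [0, 0, 0], [0, 0, 0], [0, 0, 0], [0, 0, 0]]' --claw -1

```text
time: 9.25
ee_pos: [0.5289, -0.157, 0.0138]
tcp_rot: [1.233, 1.191, -1.23]
ft_force: [0.3, 0.3, 0.8]
width: 0.253
```

Request:
drive_tool --travel '[[0, 0, 0.02], [0, 0, 0.03], [0, 0, 0.03], [0, 0, 0]]' --delta_rot '[[0, 0, 0], [0, 0, 0], [0, 0, 0], [0, 0, 0]]'

```text
time: 9.75
ee_pos: [0.5267, -0.1557, 0.0917]
tcp_rot: [1.232, 1.198, -1.233]
ft_force: [0.6, 1.0, -3.7]
width: 0.253
```

```bash
python3 - <<'E'
from h import *
from scipy.spatial.transform import Rotation as R
s=read_state(); print(s["ee_pos"],R.from_rotvec(s["tcp_rot"]).as_matrix().round(3),s["ft_force"],s["wrist_torque"])
d=shoot()
crop(d["side"],290,200,160,150,4,"pics/g2.png")
E
```

```text
[ 0.52668079 -0.15569861  0.09171655] [[-0.003  1.    -0.031]
 [ 0.002 -0.031 -1.   ]
 [-1.    -0.003 -0.002]] [ 0.61078211  0.99668428 -3.72796276] [ 0.10972859 -0.01447839 -0.02504288]
```

View pics/g2.png

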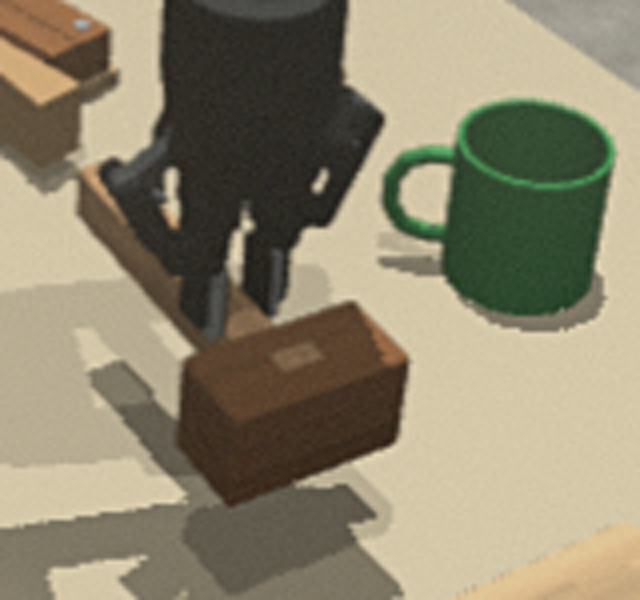

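Request:
drive_tool --travel '[[0.003, 0.012, 0], [0.003, 0.012, 0], [0.003, 0.012, 0], [0.003, 0.012, 0], [0.003, 0.012, 0], [0.003, 0.012, 0], [0.003, 0.012, 0], [0.003, 0.012, 0], [0.003, 0.012, 0], [0.003, 0.012, 0], [0.003, 0.012, 0], [0.003, 0.01, 0]]' --delta_rot '[[0, 0, 0.15], [0, 0, 0.15], [0, 0, 0.15], [0, 0, 0.15], [0, 0, 0.15], [0, 0, 0.15], [0, 0, 0.15], [0, 0, 0.15], [0, 0, 0.15], [0, 0, 0.15], [0, 0, 0.15], [0, 0, 0.1]]'

```text
time: 11.35
ee_pos: [0.5464, -0.0063, 0.0569]
tcp_rot: [-0.186, 1.607, 0.139]
ft_force: [-0.6, 0.7, -3.0]
width: 0.251
```

```bash
cat > st.py <<'E'
from h import *
from scipy.spatial.transform import Rotation as R
s=read_state(); m=R.from_rotvec(s["tcp_rot"]).as_matrix()
print(s["time"],s["ee_pos"].round(4),"toolx",m[:,0].round(3),"jawyaw",np.degrees(np.arctan2(m[1,1],m[0,1])).round(2),s["ft_force"].round(1),s["wrist_torque"].round(2))
E
python3 st.py
```

```text
11.35 [ 0.5464 -0.0063  0.0569] toolx [-0.039 -0.034 -0.999] jawyaw 101.81 [-0.6  0.7 -3. ] [ 0.    0.06 -0.02]
```

Request:
drive_tool --travel '[[0.01, 0.002, -0.01], [0.012, 0.002, -0.01], [0, 0, 0]]' --delta_rot '[[0.034, -0.039, 0.015], [0, 0, 0], [0, 0, 0]]'

```text
time: 11.72
ee_pos: [0.5647, -0.0009, 0.029]
tcp_rot: [-0.174, 1.574, 0.178]
ft_force: [-0.9, 0.1, -3.2]
width: 0.258
```

```bash
python3 st.py;  python3 - <<'E'
from h import *
d=shoot()
crop(d["top"],180,160,200,150,4,"pics/h1.png")
crop(d["side"],220,150,200,150,4,"pics/h2.png")
E
```

```text
11.725 [ 0.5647 -0.0009  0.029 ] toolx [-0.01   0.001 -1.   ] jawyaw 102.84 [-0.9  0.1 -3.2] [-0.02  0.12  0.03]
```

View pics/h1.png

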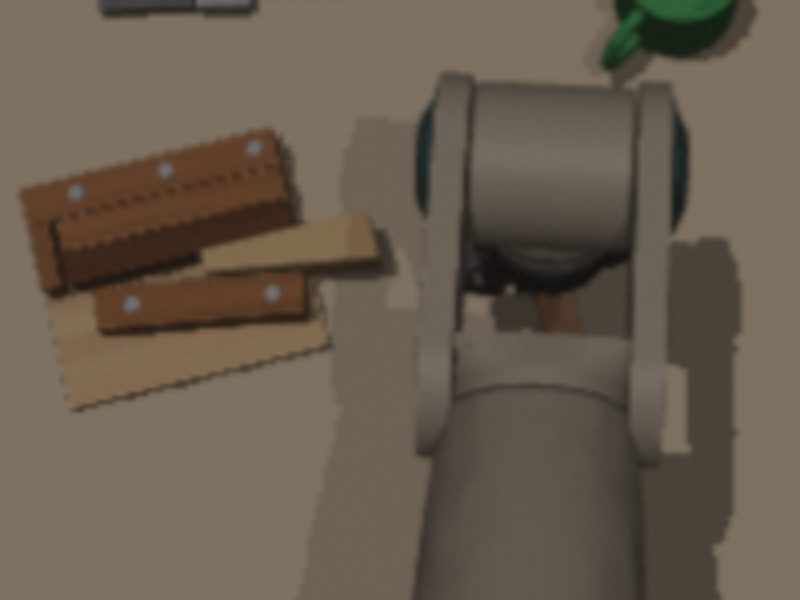

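View pics/h2.png

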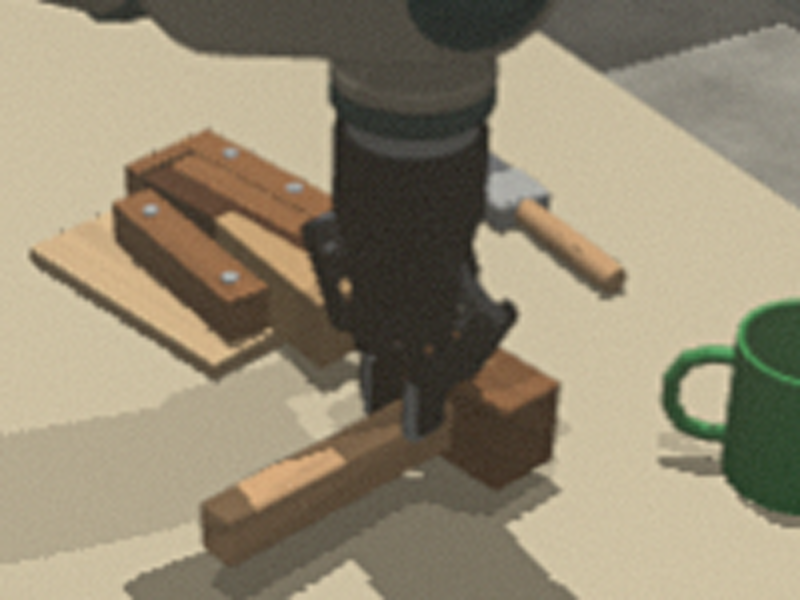

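```bash
python3 - <<'E'
from h import *
d=load();S=d["side"]
def u(pts,x0,y0,k): return (np.array(pts,float)+.5)/k-.5+[x0,y0]
b=onz(S,u([(502,352),(560,382),(497,415)],220,150,4),.067);print(b)
print(onz(S,u([(203,505),(250,523)],220,150,4),.056))
E
```

```text
[[ 0.63335927  0.00614559  0.067     ]
 [ 0.6440853  -0.03204821  0.067     ]
 [ 0.59927885 -0.0395419   0.067     ]]
[[ 0.44212822 -0.01629487  0.056     ]
 [ 0.45524775 -0.04014803  0.056     ]]
```

Request:
drive_tool --travel '[[0.003, 0.001, -0.006], [-0.003, 0.012, 0], [-0.003, 0.012, 0], [-0.002, 0.012, 0], [0, 0, 0]]' --delta_rot '[[0, -0.01, 0], [0, 0, 0], [0, 0, 0], [0, 0, 0], [0, 0, 0]]'

```text
time: 12.45
ee_pos: [0.5591, 0.0392, 0.0247]
tcp_rot: [-0.175, 1.56, 0.177]
ft_force: [0.5, 0.2, -3.2]
width: 0.253
```

```bash
python3 st.py;  python3 - <<'E'
from h import *
d=shoot()
crop(d["top"],180,160,200,150,4,"pics/i1.png")
crop(d["side"],220,150,200,150,4,"pics/i2.png")
E
```

```text
12.45 [0.5591 0.0392 0.0247] toolx [ 0.003  0.001 -1.   ] jawyaw 102.87 [ 0.5  0.2 -3.2] [-0.05  0.13 -0.04]
```

View pics/i1.png

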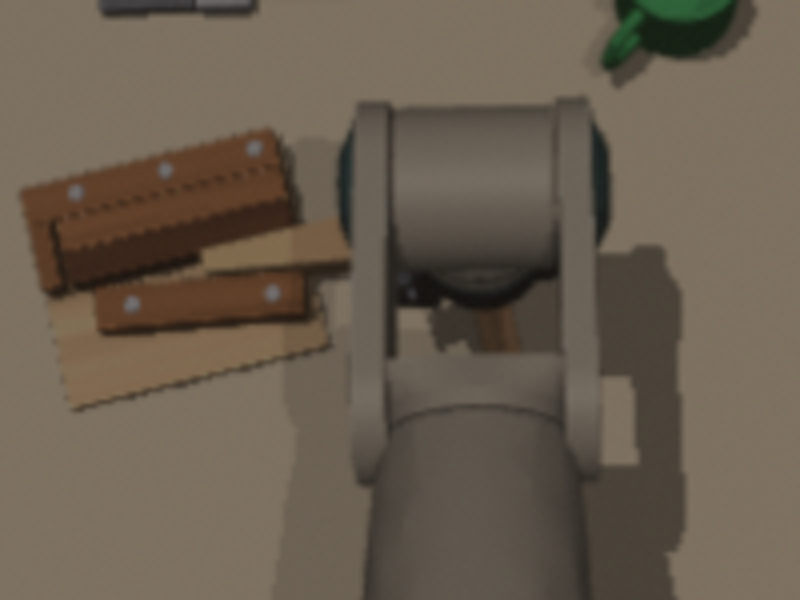

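View pics/i2.png

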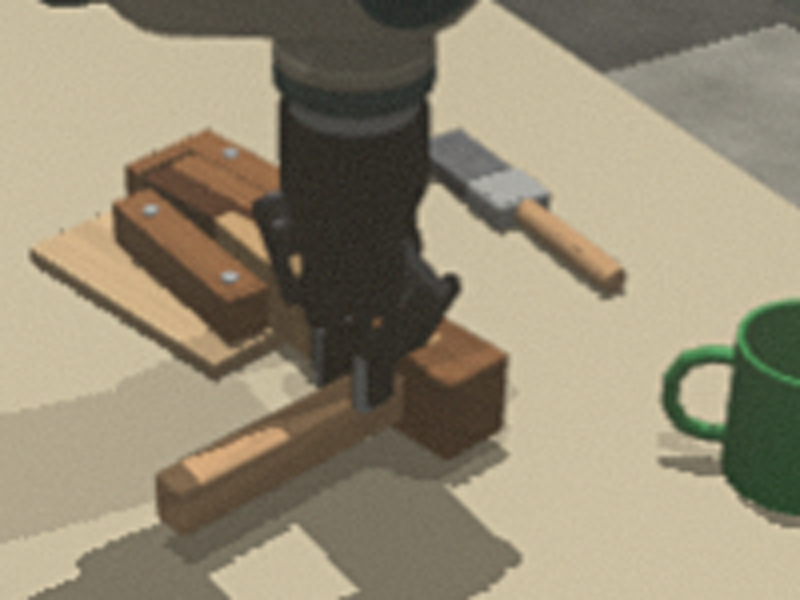

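Request:
drive_tool --travel '[[-0.002, 0.008, -0.002], [-0.002, 0.01, 0], [-0.002, 0.01, 0], [0, 0, 0]]' --delta_rot '[[0, 0, 0], [0, 0, 0], [0, 0, 0], [0, 0, 0]]'

```text
time: 13.05
ee_pos: [0.553, 0.0677, 0.0226]
tcp_rot: [-0.174, 1.56, 0.175]
ft_force: [-0.7, 0.2, -3.2]
width: 0.257
```

```bash
python3 st.py;  python3 - <<'E'
from h import *
d=shoot()
crop(d["side"],220,150,200,150,4,"pics/j2.png")
E
```

```text
13.05 [0.553  0.0677 0.0226] toolx [ 0.003  0.001 -1.   ] jawyaw 102.77 [-0.7  0.2 -3.2] [-0.02  0.1  -0.05]
```

View pics/j2.png

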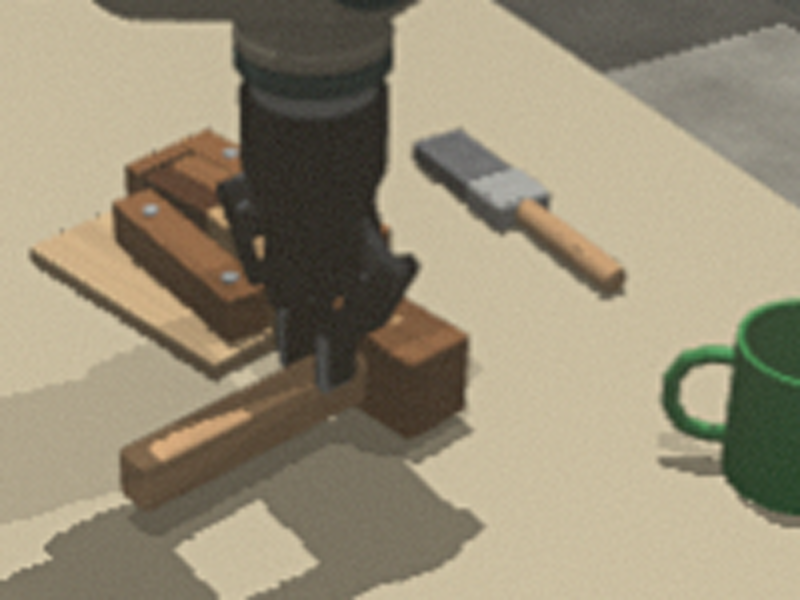

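Request:
drive_tool --travel '[[0.003, -0.014, 0], [0.003, -0.014, 0], [0.003, -0.014, 0], [0.003, -0.014, 0], [0, 0, 0]]' --delta_rot '[[0, 0, 0], [0, 0, 0], [0, 0, 0], [0, 0, 0], [0, 0, 0]]'

```text
time: 13.78
ee_pos: [0.5663, 0.0049, 0.0227]
tcp_rot: [-0.173, 1.56, 0.172]
ft_force: [0.2, -0.2, -2.6]
width: 0.254
```

```bash
python3 st.py;  python3 - <<'E'
from h import *
d=shoot()
crop(d["top"],180,180,110,90,7,"pics/k1.png")
crop(d["side"],220,150,150,120,5,"pics/k2.png")
E
```

```text
13.775 [0.5663 0.0049 0.0227] toolx [ 0.004  0.    -1.   ] jawyaw 102.58 [ 0.2 -0.2 -2.6] [-0.03  0.17  0.05]
```

View pics/k1.png

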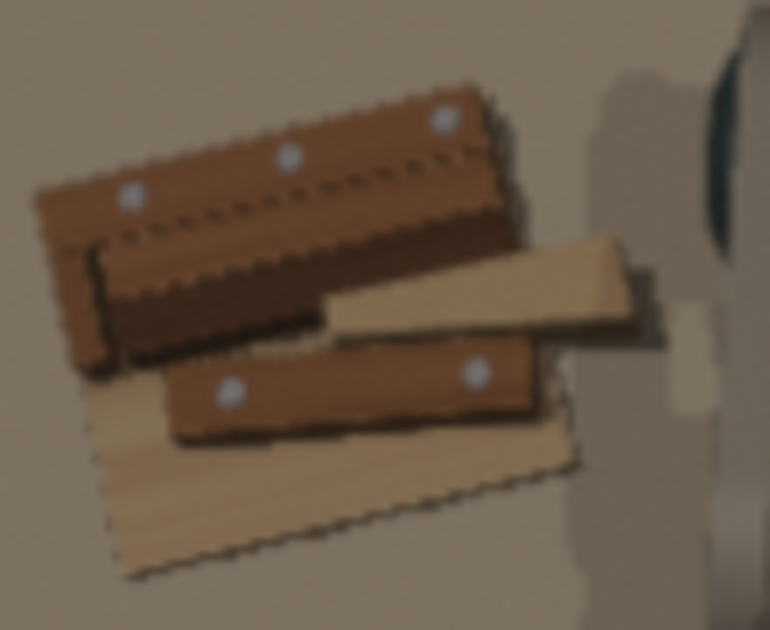

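View pics/k2.png

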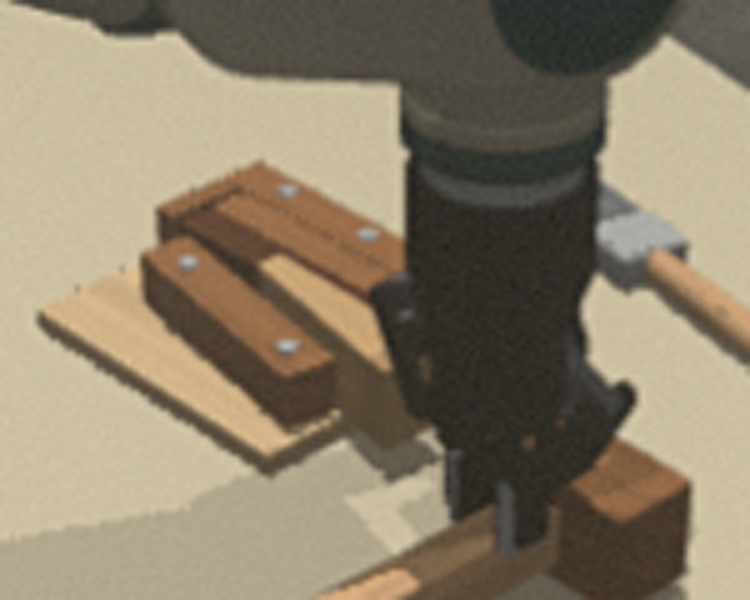

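The wedge moved about 10 mm (butt corner 662→632 px in k1), and the mallet is clear. Second tap now.

Request:
drive_tool --travel '[[-0.003, 0.014, 0], [-0.003, 0.014, 0], [-0.003, 0.014, 0], [-0.003, 0.012, 0], [-0.002, 0.008, 0], [-0.002, 0.008, 0]]' --delta_rot '[[0, 0, 0], [0, 0, 0], [0, 0, 0], [0, 0, 0], [0, 0, 0], [0, 0, 0]]'

```text
time: 14.62
ee_pos: [0.5499, 0.0816, 0.0234]
tcp_rot: [-0.177, 1.557, 0.172]
ft_force: [6.9, -8.5, -4.2]
width: 0.254
```

```bash
python3 st.py
```

```text
14.625 [0.5499 0.0816 0.0234] toolx [ 0.007 -0.002 -1.   ] jawyaw 102.75 [ 6.9 -8.5 -4.2] [-1.64 -1.15 -0.67]
```

Request:
drive_tool --travel '[[-0.001, 0.006, -0.001], [-0.001, 0.006, 0], [0, 0, 0]]' --delta_rot '[[0, 0, 0], [0, 0, 0], [0, 0, 0]]'

```text
time: 15.0
ee_pos: [0.5501, 0.0843, 0.0241]
tcp_rot: [-0.186, 1.554, 0.152]
ft_force: [0.2, 0.7, -3.2]
width: 0.252
```

```bash
python3 st.py; python3 - <<'E'
from h import *
d=shoot()
crop(d["top"],180,180,110,90,7,"pics/l1.png")
crop(d["side"],220,150,150,120,5,"pics/l2.png")
E
```

```text
15.0 [0.5501 0.0843 0.0241] toolx [ 0.012 -0.02  -1.   ] jawyaw 102.33 [ 0.2  0.7 -3.2] [0.04 0.08 0.08]
```

View pics/l1.png

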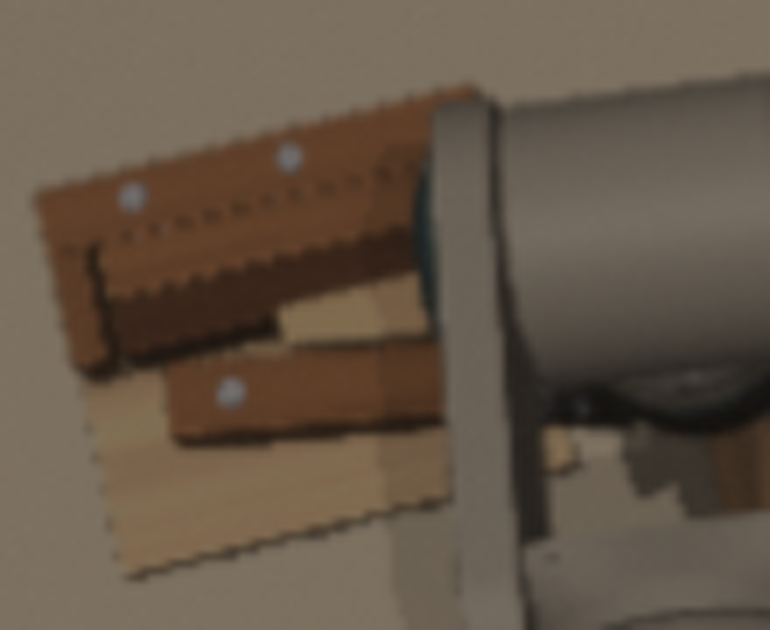

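View pics/l2.png

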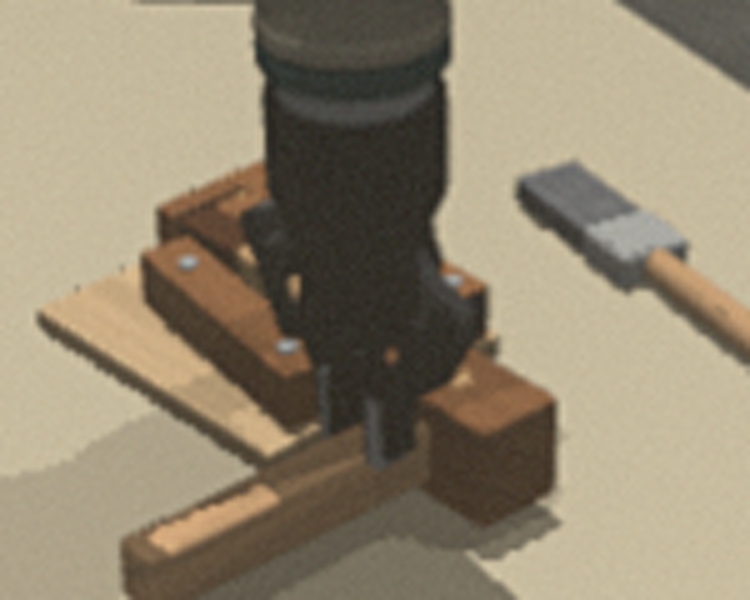

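Request:
drive_tool --travel '[[0.003, -0.014, 0], [0.003, -0.014, -0.001], [0.003, -0.014, 0], [0, 0, 0]]' --delta_rot '[[0.01, 0.006, 0.005], [0.01, 0.006, 0.005], [0, 0, 0], [0, 0, 0]]'

```text
time: 15.6
ee_pos: [0.558, 0.0437, 0.0225]
tcp_rot: [-0.176, 1.566, 0.182]
ft_force: [0.4, 0.1, -2.9]
width: 0.255
```

```bash
python3 st.py; python3 - <<'E'
from h import *
d=shoot()
crop(d["top"],180,180,110,90,7,"pics/m1.png")
crop(d["side"],220,150,150,120,5,"pics/m2.png")
E
```

```text
15.6 [0.558  0.0437 0.0225] toolx [-0.003  0.004 -1.   ] jawyaw 103.05 [ 0.4  0.1 -2.9] [-0.04  0.13 -0.02]
```

View pics/m1.png

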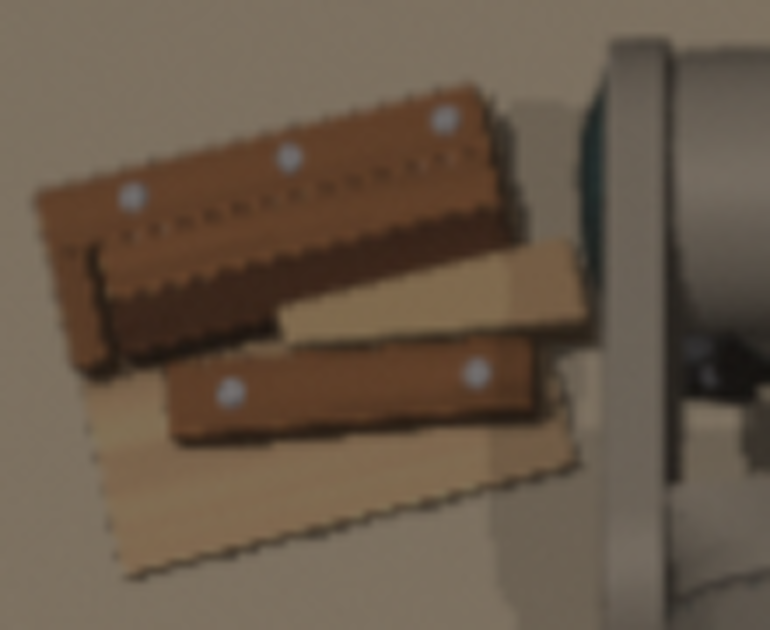

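View pics/m2.png

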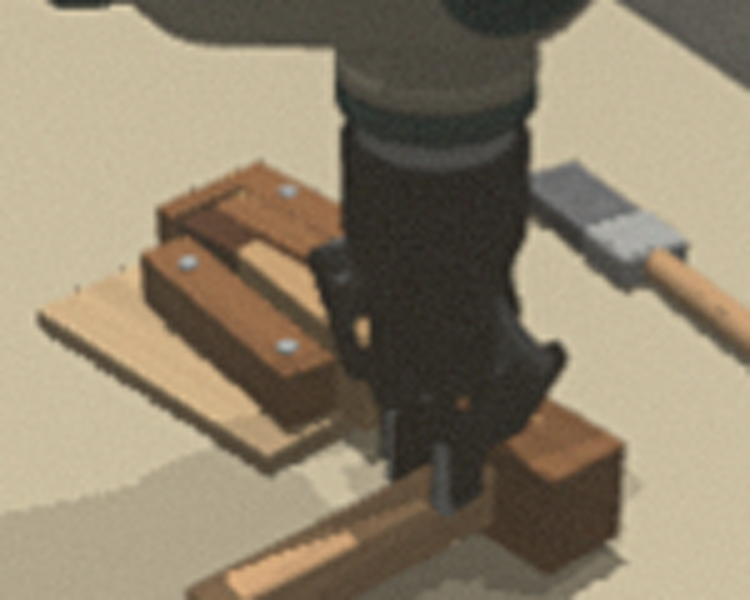

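Request:
drive_tool --travel '[[-0.003, 0.014, 0], [-0.003, 0.014, 0], [-0.002, 0.01, 0], [-0.002, 0.008, 0], [-0.002, 0.008, 0]]' --delta_rot '[[0, 0, 0], [0, 0, 0], [0, 0, 0], [0, 0, 0], [0, 0, 0]]'

```text
time: 16.32
ee_pos: [0.546, 0.0866, 0.0233]
tcp_rot: [-0.196, 1.569, 0.151]
ft_force: [5.9, -37.7, -2.1]
width: 0.256
```

```bash
python3 st.py
```

```text
16.325 [0.546  0.0866 0.0233] toolx [-0.002 -0.029 -1.   ] jawyaw 102.66 [  5.9 -37.7  -2.1] [-6.4  -0.91 -1.57]
```

Request:
drive_tool --travel '[[-0.002, 0.008, 0]]' --delta_rot '[[0, 0, 0]]'

```text
time: 16.45
ee_pos: [0.5457, 0.0865, 0.0241]
tcp_rot: [-0.203, 1.567, 0.133]
ft_force: [5.8, -36.2, -2.8]
width: 0.252
```

```bash
python3 st.py
```

```text
16.45 [0.5457 0.0865 0.0241] toolx [ 0.002 -0.045 -0.999] jawyaw 102.27 [  5.8 -36.2  -2.8] [-5.99 -0.91 -1.49]
```

Request:
drive_tool --travel '[[-0.002, 0.008, 0]]' --delta_rot '[[0, 0, 0]]'

```text
time: 16.58
ee_pos: [0.5454, 0.0864, 0.0249]
tcp_rot: [-0.209, 1.566, 0.116]
ft_force: [5.1, -36.0, -3.1]
width: 0.249
```

```bash
python3 st.py
```

```text
16.575 [0.5454 0.0864 0.0249] toolx [ 0.005 -0.059 -0.998] jawyaw 101.87 [  5.1 -36.   -3.1] [-5.94 -0.83 -1.55]
```

Request:
drive_tool --travel '[[0.003, -0.014, 0], [0.003, -0.014, -0.001], [0.003, -0.014, 0], [0.003, -0.014, 0], [0, 0, 0]]' --delta_rot '[[0.02, 0, 0.005], [0.02, 0, 0.005], [0.015, 0, 0.005], [0, 0, 0], [0, 0, 0]]'

```text
time: 17.2
ee_pos: [0.5578, 0.0302, 0.0245]
tcp_rot: [-0.178, 1.557, 0.171]
ft_force: [0.4, 0.1, -3.5]
width: 0.258
```

```bash
python3 st.py; python3 - <<'E'
from h import *
d=shoot()
crop(d["top"],180,180,110,90,7,"pics/n1.png")
crop(d["side"],220,150,150,120,5,"pics/n2.png")
E
```

```text
17.2 [0.5578 0.0302 0.0245] toolx [ 0.007 -0.004 -1.   ] jawyaw 102.74 [ 0.4  0.1 -3.5] [-0.03  0.14 -0.03]
```

View pics/n1.png

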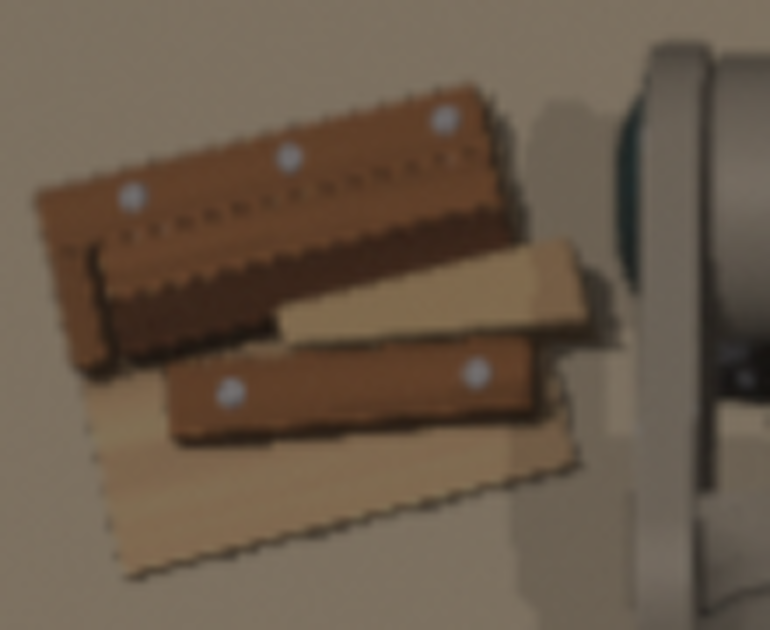

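View pics/n2.png

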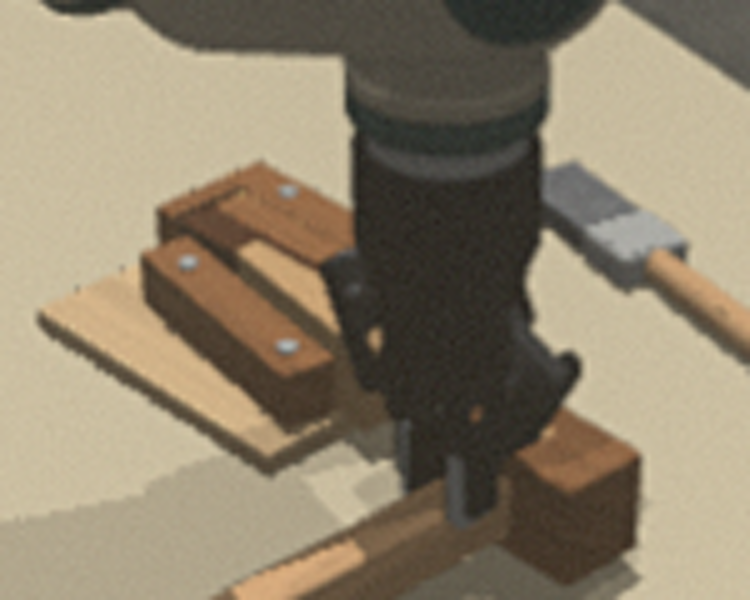

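```bash
python3 - <<'E'
from h import *
d=load();T=d["top"];S=d["side"]
def u(pts,x0,y0,k): return (np.array(pts,float)+.5)/k-.5+[x0,y0]
a=12.9*np.pi/180;X=np.array([np.cos(a),np.sin(a)]);Y=np.array([-np.sin(a),np.cos(a)])
# origin: fence outer corners (x=+75,y=+-87.5)@.042 , base corners (-75,+-87.5)@.012
F=onz(T,u([(38,190),(478,85)],180,180,7),.042)[:,:2];B=onz(T,u([(128,578),(578,465)],180,180,7),.012)[:,:2]
O=(F.mean(0)+B.mean(0))/2;print("O",O,np.linalg.norm(F.mean(0)-B.mean(0)), "Bmid",(B.mean(0)-O)@np.c_[X,Y],(F-O)@np.c_[X,Y],(B-O)@np.c_[X,Y])
for n,p in(("start",[(638,232),(662,312),(352,295),(358,338)]),("now",[(568,238),(588,312),(277,305),(288,345)])):
    w=onz(T,u(p,180,180,7),.056)[:,:2]; print(n,((w-O)@np.c_[X,Y]).round(4))
# fence face and rail edge at z=.042
w=onz(T,u([(65,250),(490,150),(105,296),(503,208)],180,180,7),.042)[:,:2];print(((w-O)@np.c_[X,Y]).round(4))
E
```

```text
O [0.58230601 0.24257861] 0.144791424261602 Bmid [-0.07239551 -0.00017164] [[ 0.07280348  0.08469808]
 [ 0.07198753 -0.08435481]] [[-0.07296792  0.08659694]
 [-0.0718231  -0.08694021]]
start [[-0.0009 -0.1301]
 [-0.0322 -0.1319]
 [ 0.0015 -0.0229]
 [-0.0147 -0.0216]]
now [[ 0.0032 -0.1047]
 [-0.0256 -0.1056]
 [ 0.0046  0.0047]
 [-0.011   0.0039]]
[[ 0.0478  0.0793]
 [ 0.0464 -0.0833]
 [ 0.027   0.0682]
 [ 0.0236 -0.0831]]
```

```bash
python3 - <<'E'
from h import *
d=load();T=d["top"]["pixels"][:,:,::-1]
a=cv2.imread("pics/top0.png")
f=lambda im:cv2.resize(cv2.convertScaleAbs(im[185:245,180:270],alpha=1.8),None,fx=8,fy=5*1,interpolation=cv2.INTER_NEAREST)
o=np.vstack([f(a),f(T)]);print(o.shape);cv2.imwrite("pics/cmp.png",o)
# grey profiles down columns
for c in (205,215,225,235):
    print(c,"start",a[195:240,c].sum(1).tolist());print(c,"now  ",T[195:240,c].astype(int).sum(1).tolist())
E
```

```text
(600, 720, 3)
205 start [320, 317, 321, 319, 317, 318, 291, 237, 195, 189, 192, 193, 193, 190, 187, 182, 163, 171, 188, 193, 201, 193, 186, 184, 184, 149, 120, 117, 117, 113, 113, 115, 117, 118, 94, 74, 107, 167, 187, 187, 187, 189, 189, 190, 189]
205 now   [333, 332, 334, 333, 332, 330, 306, 246, 203, 199, 201, 202, 203, 199, 196, 192, 171, 178, 198, 205, 208, 201, 190, 196, 202, 181, 141, 128, 125, 119, 121, 118, 122, 105, 84, 70, 124, 179, 193, 196, 199, 198, 198, 197, 195]
215 start [316, 318, 318, 314, 282, 221, 193, 190, 193, 194, 192, 186, 183, 184, 155, 164, 190, 193, 196, 186, 182, 189, 186, 156, 122, 115, 117, 113, 117, 114, 111, 91, 72, 83, 153, 181, 178, 181, 185, 195, 203, 203, 192, 186, 181]
215 now   [332, 332, 332, 329, 294, 233, 202, 199, 199, 203, 198, 195, 195, 194, 177, 183, 197, 202, 203, 193, 189, 189, 161, 128, 121, 118, 123, 121, 120, 121, 118, 97, 74, 110, 225, 224, 192, 190, 195, 201, 215, 212, 201, 196, 189]
225 start [318, 304, 251, 198, 189, 192, 190, 192, 191, 185, 182, 168, 175, 182, 187, 191, 196, 190, 189, 184, 148, 115, 116, 117, 118, 118, 122, 117, 111, 87, 73, 110, 180, 239, 226, 194, 186, 189, 190, 191, 194, 189, 187, 184, 172]
225 now   [332, 318, 264, 205, 197, 200, 198, 202, 197, 196, 190, 181, 187, 192, 198, 204, 201, 197, 196, 193, 153, 119, 121, 120, 119, 126, 138, 211, 285, 309, 312, 312, 307, 246, 163, 171, 190, 198, 198, 201, 199, 195, 194, 192, 180]
235 start [223, 194, 188, 187, 187, 189, 186, 184, 180, 150, 159, 174, 186, 189, 193, 194, 192, 176, 142, 113, 112, 116, 116, 119, 121, 146, 246, 295, 300, 296, 298, 289, 211, 135, 163, 183, 190, 192, 192, 193, 191, 187, 177, 167, 134]
235 now   [231, 203, 199, 197, 199, 197, 195, 193, 188, 172, 172, 188, 197, 202, 201, 202, 194, 166, 129, 116, 120, 123, 123, 131, 173, 272, 307, 309, 311, 312, 312, 308, 262, 179, 175, 189, 194, 199, 201, 202, 199, 193, 183, 173, 141]
```

View pics/cmp.png

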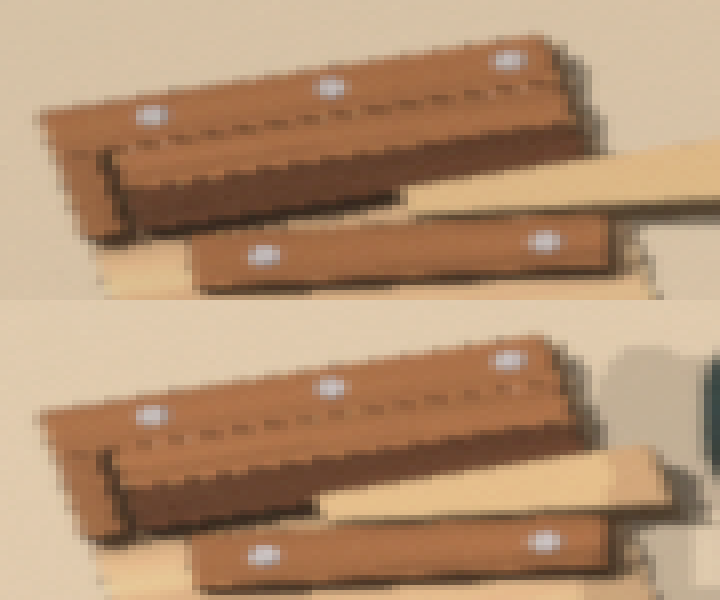

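Request:
drive_tool --travel '[[0.003, -0.02, 0.005], [0.003, -0.02, 0.005], [0, -0.02, 0.005], [0, -0.02, 0], [0, -0.02, 0], [0, 0, 0]]' --delta_rot '[[0, 0, 0], [0, 0, 0], [0, 0, 0], [0, 0, 0], [0, 0, 0], [0, 0, 0]]'

```text
time: 18.05
ee_pos: [0.5647, -0.0763, 0.0422]
tcp_rot: [-0.18, 1.555, 0.17]
ft_force: [0.1, -0.8, -3.3]
width: 0.25
```

```bash
python3 st.py; python3 - <<'E'
from h import *
d=shoot()
crop(d["top"],185,185,95,75,8,"pics/o1.png")
crop(d["side"],223,173,100,75,8,"pics/o2.png")
E
```

```text
18.05 [ 0.5647 -0.0763  0.0422] toolx [ 0.009 -0.006 -1.   ] jawyaw 102.78 [ 0.1 -0.8 -3.3] [-0.02  0.15  0.04]
```

View pics/o1.png

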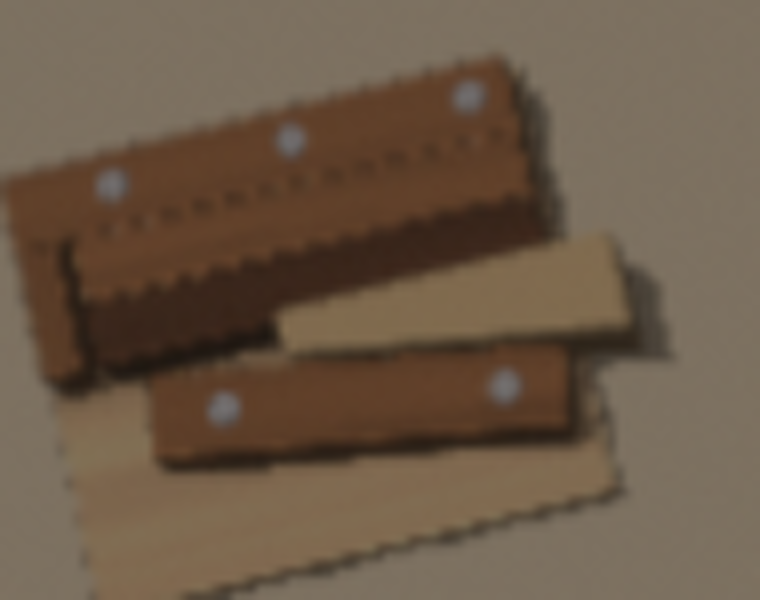

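View pics/o2.png

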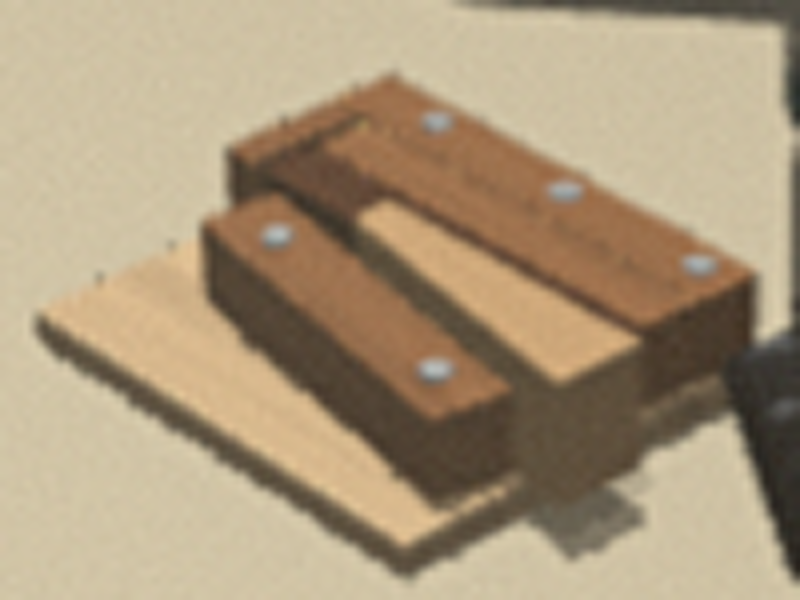

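```bash
python3 - <<'E'
from h import *
d=load();T=d["top"];S=d["side"]
def u(pts,x0,y0,k): return (np.array(pts,float)+.5)/k-.5+[x0,y0]
a=12.9*np.pi/180;M=np.array([[np.cos(a),-np.sin(a)],[np.sin(a),np.cos(a)]])
def rep(n,s,off,f,b,w):
    F=onz(s,u(f,*off,8),.042)[:,:2];B=onz(s,u(b,*off,8),.012)[:,:2];W=onz(s,u(w,*off,8),.056)[:,:2]
    O=(F.mean(0)+B.mean(0))/2; print(n,O.round(4)); print("F",((F-O)@M).round(4).tolist(),"B",((B-O)@M).round(4).tolist()); w=(W-O)@M; print(w.round(4).tolist(),"centre",w.mean(0).round(4))
rep("side",S,(223,173),[(395,75),(757,273)],[(38,320),(405,545)],[(641,343),(560,386),(385,200),(357,215)])
rep("top",T,(185,185),[(5,178),(503,58)],[(98,612),(622,490)],[(610,232),(632,328),(277,310),(290,352)])
E
```

```text
side [0.5816 0.2431]
F [[0.0731, 0.085], [0.0721, -0.0829]] B [[-0.0742, 0.0836], [-0.071, -0.0857]]
[[0.0043, -0.104], [-0.0281, -0.1049], [0.0034, 0.0078], [-0.0085, 0.0067]] centre [-0.0072 -0.0486]
top [0.583  0.2433]
F [[0.0716, 0.0837], [0.0711, -0.0838]] B [[-0.0704, 0.0881], [-0.0723, -0.088]]
[[0.0023, -0.1055], [-0.0301, -0.1053], [0.0032, 0.0042], [-0.0112, 0.003]] centre [-0.009  -0.0509]
```

The wedge measures tight. The mouth is 19 mm outside the base edge, so in the cramp's y the base runs from −76 to +99 mm. That puts the wedge centre at about −0.0385 m (top) or −0.037 m (side), beyond the required −0.046. A 37 N tap no longer moved it. I'll lay the mallet down here.

Request:
drive_tool --travel '[[0, 0, -0.012], [0, 0, -0.008], [0, 0, -0.003], [0, 0, 0]]' --delta_rot '[[0.006, 0.009, 0], [0, 0, 0], [0, 0, 0], [0, 0, 0]]'

```text
time: 18.65
ee_pos: [0.5641, -0.0729, 0.0165]
tcp_rot: [-0.176, 1.566, 0.18]
ft_force: [0.3, -0.3, -4.1]
width: 0.249
```

```bash
python3 st.py
```

```text
18.65 [ 0.5641 -0.0729  0.0165] toolx [-0.003  0.002 -1.   ] jawyaw 103.01 [ 0.3 -0.3 -4.1] [-0.03  0.15 -0.03]
```

Request:
drive_tool --travel '[[0, 0, -0.002], [0, 0, -0.001], [0, 0, 0]]' --delta_rot '[[0, 0, 0], [0, 0, 0], [0, 0, 0]]'

```text
time: 19.02
ee_pos: [0.5646, -0.0728, 0.0143]
tcp_rot: [-0.177, 1.564, 0.18]
ft_force: [-0.5, 0.2, -2.3]
width: 0.253
```

Request:
drive_tool --travel '[[0, 0, 0], [0, 0, 0], [0, 0, 0], [0, 0, 0], [0, 0, 0], [0, 0, 0.01], [0, 0, 0.03], [0, 0, 0.04], [0, 0, 0.04], [-0.02, 0, 0.03], [-0.04, -0.03, 0.03], [0, 0, 0]]' --delta_rot '[[0, 0, 0], [0, 0, 0], [0, 0, 0], [0, 0, 0], [0, 0, 0], [0, 0, 0], [0, 0, 0], [0, 0, 0], [0, 0, 0], [0, 0, 0], [0, 0, 0], [0, 0, 0]]' --claw 1

```text
time: 20.52
ee_pos: [0.5042, -0.1035, 0.2066]
tcp_rot: [-0.18, 1.556, 0.178]
ft_force: [0.2, 1.2, -0.9]
width: 1.0
```

```bash
python3 st.py; python3 - <<'E'
from h import *
d=shoot()
crop(d["top"],180,120,320,200,2,"pics/p1.png")
crop(d["side"],220,150,250,185,3,"pics/p2.png")
E
```

```text
20.525 [ 0.5042 -0.1035  0.2066] toolx [ 0.007 -0.    -1.   ] jawyaw 103.07 [ 0.2  1.2 -0.9] [-0.06  0.   -0.01]
```

View pics/p1.png

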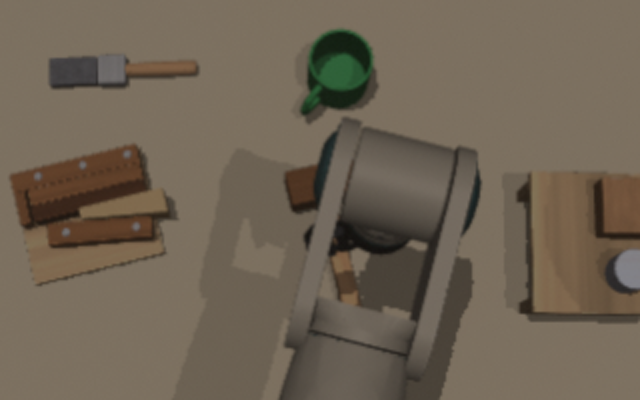

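View pics/p2.png

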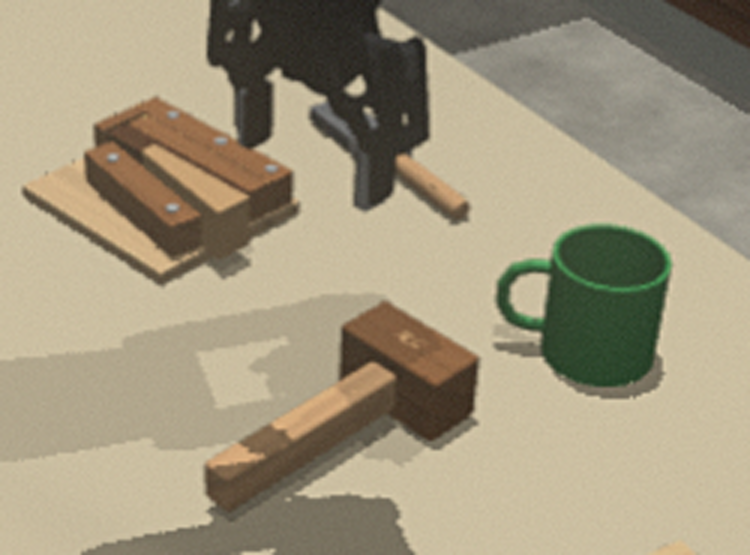

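The mallet lies flat and free at about (400,370) in p2. The wedge is seated in the cramp, and the jug and brush are undisturbed. Handing in.

```bash
python3 -c "
from workcell import *
print(job_done())"
```

```text
the job is handed in; nothing more can be done
None
```

I drew the mallet out by its handle end, laid it down and released it, then took it again about 52 mm behind the head centre. I tapped the wedge three times, drawing the mallet clear after each. After the last tap I laid the mallet flat, clear of the cramp, let go and handed in at about 20.5 s.

- **Wedge travel:** The first tap moved it about 10 mm and the second about 16 mm more. The third reached about 37 N and moved it no further.
- **Wedge position:** Its centre is at about −0.037 (side view) to −0.039 m (top view) in the cramp frame, against the limit of −0.046. I first got −0.050, which looked short, because I took the cramp origin as the middle of the base. The stated 19 mm from mouth to base edge puts the origin about 11.5 mm off that middle, and I used the corrected figure.
- **Rail:** The line between rail and fence narrowed to a thin trace in both views. That agrees with it being home, but the pictures cannot confirm 1.5 mm, and the 5 N between wedge and rail was not measured directly.
- **Mallet and bystanders:** The last picture shows the mallet lying free and the jug and brush where they were. I did not measure them again, and the tin was not in those last crops, though the arm stayed well clear of it after the start.

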